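# Butt the base plate and lock the cam clamp

## Task

Clamp the loose steel base plate in the grinding fixture. With a fingertip push it along the fixture until its end butts against the end stop, then with one finger push the cam clamp's lever round until the cam holds the plate tight and square against the fence, and leave it locked. Do not pick up or lift anything, and leave the other things where they are.

Things in the scene. Friction and masses are not known exactly. Their poses are not given: they have to be found in the camera images.
- fixture: Grey steel tooling plate fixed on the bench, 300 (x) x 360 (y) x 15 mm, with dark 16 mm holes in a grid; origin at the centre of its underside on the bench. Its top is 15 mm up. The fence, the end stop and the cam clamp are fixed on it; the clamp is on its -x side
- fence_face (a point): Foot of the middle of the fence's inner face, at x 90, y 0, z 15 mm in the fixture's axes (axes as the fixture's). The fence is a steel bar 25 mm thick, 25 mm high and 250 mm long (along y), with three screws on top; its inner face looks to the fixture's -x
- stop_face (a point): Foot of the middle of the end stop's inner face, at x 52.5, y 100, z 15 mm in the fixture's axes (axes as the fixture's). The end stop is a steel block 55 (x) x 28 (y) x 20 mm high, with two screws on top; its inner face looks to the fixture's -y
- plate: Loose dull-grey hot-rolled steel base plate, 70 (x) x 160 (y) x 10 mm, about 0.9 kg, four dark corner holes; origin at the centre of its underside. It lies flat on the tooling plate between fence and cam, nearly parallel to the fence, 2 to 7 mm from it and 20 to 55 mm from the end stop. Fully home, the origin is at x 55, y 20, z 15 mm in the fixture's axes
- cam_center (a point): The clamp's eccentric steel disc, 40 mm across and 12 mm thick, lying flat on the tooling plate beside the base plate's -x long side; it turns with the lever. This point is the centre of its top face, 8 mm off the pivot axis
- cam_pivot (a point): Fixed upright axis of the cam clamp, at the tooling plate's top: x -4, y 25, z 15 mm in the fixture's axes (axes as the fixture's)
- lever_grip (a point): Middle of the black round handle of the clamp's lever, 105 mm from the pivot axis and 36 mm above the tooling plate's top; its x axis points outward along the lever. The handle is 14 to 21 mm thick, reaches from 60 to 138 mm from the pivot, and is free all round. About 3 N on it turns the lever; 8 to 15 N at the last locks the cam tight
- cam_lever (a joint): Turn of the lever, rad, counter-clockwise from above. At 0 (open) it points 125 deg counter-clockwise from the fixture's +x; starts at 0 to 0.4. Turning it up (handle swings from the +y side over -x to the -y side) brings the cam on the plate: touches at about 1.55 if the plate is on the fence, then tightens; ends at 2.0. Stiff (0.3 N m), stays where left
- pin: Bystander: steel fixture pin standing on its head, 25 mm across and 45 mm high, on the tooling plate beyond the end stop; origin at the centre of its underside
- offcut: Bystander: upright offcut of steel pipe, 48 mm across, 55 mm high, on the bench beside the fixture; origin at the centre of its underside
- flap_disc: Bystander: brown flap disc lying flat, 115 mm across, 16 mm thick, on the bench beside the fixture; origin at the centre of its underside
- brush: Bystander: wire brush with a wooden back, 180 x 24 x 33 mm, lying on the bench at the fixture's -y side; origin at the centre of its underside
Not all that is in view belongs to the job. Of the things that look like the plate, the middle-sized one is meant.

How it is judged (in metres and radians):
On the way, in this order (a step that is already met when the one before it is completed fails the run):
1. the base plate has been pushed against the end stop while the clamp is still open (y of plate in the frame of fixture above 0.0175 m and value of joint cam_lever below 1.2 rad), for 0.2 s.
2. the lever has been swung round and the cam bears on the plate (value of joint cam_lever above 1.5 rad and contact force between cam_lever and plate above 15 N), for 0.2 s.
At the end, for the whole second after the job is handed in: The base plate lies flat with its end within 2.5 mm of the end stop and its long side within 1.5 mm of the fence, square to it within 0.02 rad; the lever is past 1.5 rad and at rest, and the cam presses on the plate with more than 15 N (all of step 2 and y of plate in the frame of fixture above 0.0175 m and x of plate in the frame of fixture above 0.0535 m and angle between the x axis of plate and the x axis of fixture, either way round below 0.02 rad and z of plate in the frame of fixture below 0.017 m and linear speed of plate below 0.01 m/s and velocity of joint cam_lever between -0.05 and 0.05 rad/s); the robot touches nothing.
It fails at once if the base plate is lifted or tipped off the tooling plate (z of plate in the frame of fixture above 0.021 m or angle between plate's own z axis and vertical above 0.1 rad).
It fails at once if the pin is disturbed (distance of pin from where it was at the start of the episode above 0.015 m).
It fails at once if the offcut is disturbed (distance of offcut from where it was at the start of the episode above 0.015 m).
It fails at once if the flap disc is disturbed (distance of flap_disc from where it was at the start of the episode above 0.015 m).
It fails at once if the brush is disturbed (distance of brush from where it was at the start of the episode above 0.015 m).
It also fails if it takes over 54 s, if anything falls off the work surface, if the arm or the gripper's body presses on something with over 40 N, if the wrist force passes 120 N, or if a joint passes its speed limit or range.

## Robot

A 6-joint arm with a two-finger parallel gripper is mounted at the origin on the work surface. World frame = base frame: x ahead of the robot, y to its left, z up, the work surface at z = 0. Lengths are in mm, angles in rad, forces in N, time in s.
With the tool pointing down it reaches from about 325 to 1000 mm from the base axis. Payload 5.1 kg.
Tool frame: the origin (TCP) lies at the very end of the fingers, on their centre line; the grasp point (between the pads) lies 19 mm behind it (bot.hold_point_z is the z of the grasp point in the tool frame, in mm); z points along the fingers, y is the line along which they close (so a half turn about z gives the same grasp; the last joint's range is limited). The gripper opens to 85 mm and grips with 20 to 120 N. Pads are 22 mm wide; open, the fingers measure 114 mm over their backs; the gripper's body (76 mm by 85 mm) begins 54 mm behind the grasp point. The pads swing forward as they close: fully open they stand 13 mm farther back than shut.
Start: joints at [-1.354, 0.124, 1.65, -0, 1.367, -0.083], TCP at [191.931, -621.005, 231.322] pointing down, gripper open.
Joint ranges: [-2.61, 2.61], [-1.02, 2.33], [0.03, 2.71], [-1.35, 4.49], [0.32, 2.68], [-2.91, 2.91]. Speed limits (rad/s): [2.57, 2.57, 3.14, 3.14, 3.14, 3.14].

## Interface

Orientations are given as a unit quaternion [x, y, z, w].
In Python, from station import bot gives the robot as it stands.
- The arm moves only by the tool carry_out, never from a script. Its argument "targets" is a list of rows, each an object with "hand": the opening, from -1 (shut) to 1 (fully open); "travel": the shift along the world's x, y, z in cm, a list of three; "turn": the turn, a rotation vector about the world's x, y, z in degrees, a list of three. In form: [{"hand": hand, "travel": [tx, ty, tz], "turn": [rx, ry, rz]}, ...]. A call has 1 to 12 rows; each row is the pose to reach, as a shift and turn from the pose commanded when the call began; what a row does not reach only later rows make up. A row lasts 1/8 s, in which the tool goes at most 62.5 mm and 10.7 degrees, less where a joint would pass 70% of its speed; a pose out of reach is approached as far as the arm can. A call with a gripper value outside its range is refused whole. The fingers move at their own pace and stop on an object; "newtons" is the grip in N (left out, the last holds). Time passes only in rows, so rows that repeat a pose let the fingers close. It gives the time, the measured TCP pose, the force, the opening and the grip force at its end, in the units of the state.
- bot.observe(): the state, without advancing time (a new reading comes with each control period).
- bot.capture(name): name is "scene" or "top" or "wrist"; returns a dict with "image" (480x640x3 uint8, red, green, blue), "fx", "fy", "cx", "cy" (pixels), "rvec" (rotation vector, rad) and "tvec" (3), from world to camera coordinates, as OpenCV has them; the wrist camera has in their place "hand_eye" (4x4, takes a point from camera to tool coordinates, whose origin is the TCP and whose axes are the flange's). Camera axes: x right, y down, z forward; pixel columns grow to the right and rows downward; lengths in mm; the calibration is good to about 2 mm. A picture is of the moment at which its call begins: read the wrist's pose just before it. There is no depth.
- bot.finish_job(): hands the job in; it is judged then, once.
The state is a dict: "time": time; "joints": joint angles; "qvel": joint speeds; "tau": joint torques, N m; "position": TCP position; "tool_rot": TCP orientation; "ft_force": force on the tool from outside, world axes, zero at the start; "moment": the same for the moment, N m; "grip_width": opening from 0.0 (shut) to 1.0 (fully open); "grasp_force": force on a finger pad.
Only numpy, scipy, OpenCV 4.12 (cv2) and the standard library are available. Lean on these libraries where they do the work, as an engineer would, in place of code of your own. Each camera call takes 0.05 s, during which the arm holds its last target. There are 200 camera calls.

## Working session

There is one attempt and no reset: what is moved stays moved. The work goes in short steps, Python scripts to look and compute and a tool call to move; the robot and the scene stay as the last step left them, time stands still between calls to the robot, and variables do not carry over. Pictures are saved under pics/ and viewed, at most 10 in all, crops included, and the job is handed in when it is done.

Besides the shell and the picture viewer there is one more tool, called after ">>>" in YAML: its name, and indented under it one key for each argument. carry_out: Moves the arm, as the interface text tells. Its arguments: {"type":"object","properties":{"targets":{"type":"array","items":{"type":"object","properties":{"hand":{"type":"number"},"travel":{"type":"array","items":{"type":"number"}},"turn":{"type":"array","items":{"type":"number"}}}}},"newtons":{"type":"number"}},"required":["targets"]}

```bash
mkdir -p pics; cat > h.py <<'E'
import numpy as np,cv2
from station import bot
def cam(n,f):
    c=bot.capture(n); cv2.imwrite('pics/'+f,c['image'][:,:,::-1]); np.save('pics/'+f+'.npy',{k:v for k,v in c.items()},allow_pickle=True); return c
def load(f): return np.load('pics/'+f+'.npy',allow_pickle=True).item()
def ray(c,u,v,z):
    R=cv2.Rodrigues(np.array(c['rvec'],float))[0];t=np.array(c['tvec'],float).ravel()
    o=-R.T@t;d=R.T@np.array([(u-c['cx'])/c['fx'],(v-c['cy'])/c['fy'],1]);return o+d*(z-o[2])/d[2]
def proj(c,P):
    K=np.array([[c['fx'],0,c['cx']],[0,c['fy'],c['cy']],[0,0,1.]])
    return cv2.projectPoints(np.array(P,float).reshape(-1,1,3),np.array(c['rvec'],float),np.array(c['tvec'],float),K,None)[0].reshape(-1,2)
E
python3 - <<'E'
from h import *
for n in('top','scene'): c=cam(n,n+'0.png');print({k:np.round(v,2).tolist() for k,v in c.items() if k!='image'})
s=bot.observe();print(s['time'],s['tool_rot'],s['ft_force'])
E
```

```text
{'fx': 462.02, 'fy': 462.02, 'cx': 316.23, 'cy': 240.19, 'rvec': [2.13, -2.1, 0.23], 'tvec': [10.99, 561.83, 906.54]}
{'fx': 499.65, 'fy': 499.65, 'cx': 317.05, 'cy': 238.67, 'rvec': [1.2, 2.1, -1.11], 'tvec': [224.43, -203.96, 1480.41]}
0.1 [ 9.88785571e-01  1.49339312e-01 -5.33802809e-05 -9.27814871e-04] [-0.16193285 -0.93985808 -1.00661848]
```

View pics/top0.png

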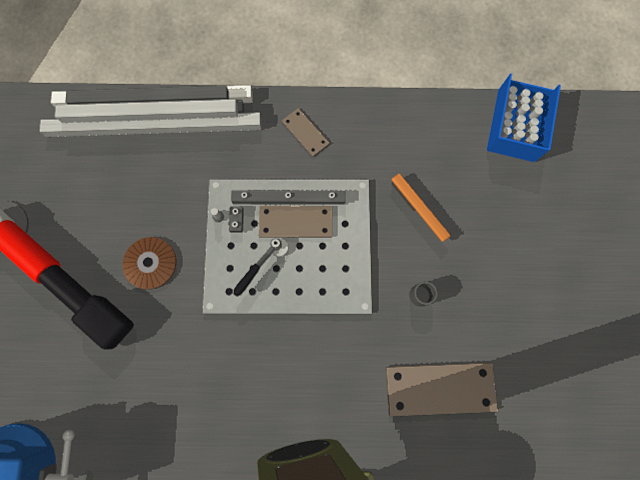

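View pics/scene0.png

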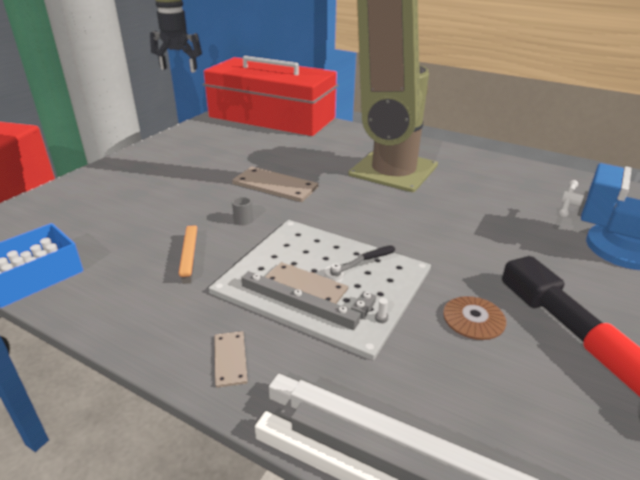

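Candidates for the plate: a small one at (306,132), the middle-sized one in the fixture at (297,221), and a large one at (442,388). By the description I take the middle-sized one. Also in the top view: pin (217,216), stop (236,219), fence (288,197), lever from cam (278,245) to handle end (238,293), offcut (424,293), brush (422,208), flap disc (149,262).

```bash
python3 - <<'E'
from h import *
c=load('top0.png');im=c['image'];hsv=cv2.cvtColor(im,cv2.COLOR_RGB2HSV)
m=((hsv[...,2]>140)&(hsv[...,1]<40)).astype(np.uint8)*255; m[:165]=0;m[330:]=0;m[:,:190]=0;m[:,390:]=0
m=cv2.morphologyEx(m,cv2.MORPH_OPEN,np.ones((3,3)))
ct=max(cv2.findContours(m,0,2)[0],key=cv2.contourArea);h=cv2.convexHull(ct)[:,0]
W=np.array([ray(c,u,v,15)[:2] for u,v in h],np.float32);r=cv2.minAreaRect(W);print('fixture',r);B=cv2.boxPoints(r);print(B)
m=((hsv[...,0]<20)&(hsv[...,1]>35)&(hsv[...,2]>70)).astype(np.uint8)*255; m[:200]=0;m[240:]=0;m[:,:250]=0;m[:,345:]=0
m=cv2.morphologyEx(m,cv2.MORPH_OPEN,np.ones((3,3)))
ct=max(cv2.findContours(m,0,2)[0],key=cv2.contourArea);h=cv2.convexHull(ct)[:,0]
P=np.array([ray(c,u,v,25)[:2] for u,v in h],np.float32);p=cv2.minAreaRect(P);print('plate',p)
# fixture frame: nearest axis angle to 0
a=r[2];a=(a+45)%90-45;b=(p[2]+45)%90-45;print('yaw',a,b)
def F(q,a=np.radians(a)): d=np.array(q)-r[0];return np.array([[np.cos(a),np.sin(a)],[-np.sin(a),np.cos(a)]])@d
print('plate in F',F(p[0]))
for n,u,v,z in [('levertip',238,293,51),('pivot',278,245,27),('pin',217,214,60),('offcut',424,293,55),('brush',422,208,30),('stop',236,219,35),('fence',288,195,40),('disc',149,262,16)]:
  q=ray(c,u,v,z)[:2];print(n,q,F(q))
d=cv2.resize(im[170:320,190:390],(800,600),interpolation=cv2.INTER_CUBIC);cv2.imwrite('pics/crop1.png',d[:,:,::-1])
E
```

```text
fixture ((561.06787109375, 80.60404968261719), (296.770751953125, 357.8663635253906), 0.6846911907196045)
[[ 410.55484  257.75128]
 [ 414.83133 -100.08954]
 [ 711.58093  -96.54318]
 [ 707.30444  261.29764]]
plate ((611.5545654296875, 65.76656341552734), (67.72590637207031, 158.13986206054688), 0.8119874000549316)
yaw 0.6846911907196045 0.8119874000549316
plate in F [ 50.30578404 -15.43973432]
levertip [450.01867754 178.23129908] [-109.87463529   98.94729776]
pivot [556.8364914 101.0334272] [-3.98694995 20.47848309]
pin [615.19697215 229.2536558 ] [ 55.90157385 147.99215864]
offcut [ 454.87341927 -203.97001684] [-109.58748141 -283.28474165]
brush [ 643.38571108 -212.08721252] [  78.81435116 -293.65404782]
stop [611.37228396 193.04773395] [ 51.64450409 111.83452635]
fence [665.69592876  81.57606933] [104.63220251  -0.27833738]
disc [517.62226478 379.70356447] [-39.8683155  299.59732621]
```

View pics/crop1.png

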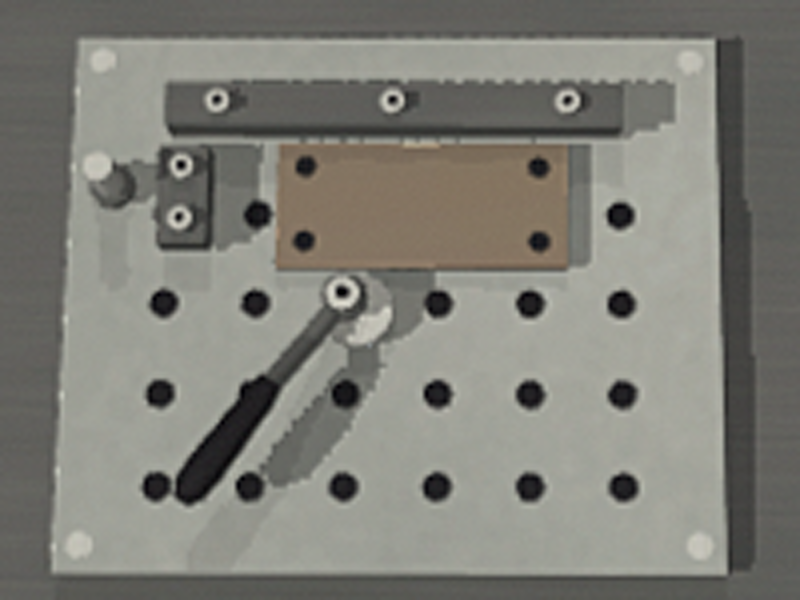

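The crop confirms the choice: the plate in the fixture is about 158x68 mm, 35 mm from the stop and 5 mm from the fence. The lever is at about 0.35 rad. Next I shut the fingers and go above the plate's -y end.

>>> carry_out:
  targets:
    - {"hand": -1, "travel": [7, 9.4, -1], "turn": [0, 0, -3]}
    - {"hand": -1, "travel": [14, 18.7, -2], "turn": [0, 0, -6]}
    - {"hand": -1, "travel": [21, 28, -4], "turn": [0, 0, -9]}
    - {"hand": -1, "travel": [28, 37, -6], "turn": [0, 0, -12]}
    - {"hand": -1, "travel": [35, 47, -8], "turn": [0, 0, -15]}
    - {"hand": -1, "travel": [42, 56.6, -10], "turn": [0, 0, -16.5]}
    - {"hand": -1, "travel": [42, 56.6, -10], "turn": [0, 0, -16.5]}
    - {"hand": -1, "travel": [42, 56.6, -10], "turn": [0, 0, -16.5]}
    - {"hand": -1, "travel": [42, 56.6, -10], "turn": [0, 0, -16.5]}
    - {"hand": -1, "travel": [42, 56.6, -10], "turn": [0, 0, -16.5]}
    - {"hand": -1, "travel": [42, 56.6, -10], "turn": [0, 0, -16.5]}
    - {"hand": -1, "travel": [42, 56.6, -10], "turn": [0, 0, -16.5]}

```text
time: 1.6
position: [612.5, -52.2, 130.0]
tool_rot: [1.0, 0.007, -0.001, -0.0]
ft_force: [-0.2, 0.4, -0.0]
grip_width: -0.005
grasp_force: 0.0
```

```bash
python3 - <<'E'
from h import *
from scipy.spatial.transform import Rotation as Ro
s=bot.observe();c=cam('wrist','w1.png')
print(s['position'],s['tool_rot']);print(np.round(c['hand_eye'],3).tolist(),c['fx'],c['cx'],c['cy'])
T=np.eye(4);T[:3,:3]=Ro.from_quat(s['tool_rot']).as_matrix();T[:3,3]=s['position'];C=np.linalg.inv(T@np.array(c['hand_eye']))
c['rvec']=cv2.Rodrigues(C[:3,:3])[0];c['tvec']=C[:3,3];np.save('pics/w1.png.npy',c,allow_pickle=True)
print(proj(c,[[578,-14,25],[647,-13,25],[612,66,25],[612.5,-52,15]]))
E
```

```text
[612.48553736 -52.20236481 129.96903841] [ 9.99971416e-01  7.49933151e-03 -9.27923477e-04 -2.57399951e-04]
[[0.0, -0.963, -0.271, 69.004], [1.0, 0.001, -0.001, -0.298], [0.002, -0.271, 0.963, -142.005], [0.0, 0.0, 0.0, 1.0]] 347.80717683529326 314.5168153908629 246.290105672714
[[264.74548253 288.1085251 ]
 [261.03731831 197.75983444]
 [155.04906621 243.58990456]
 [315.2029924  241.86165175]]
```

View pics/w1.png

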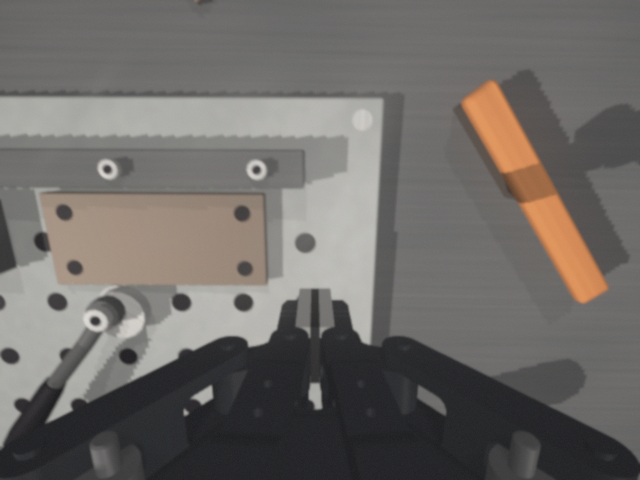

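The wrist picture agrees with the prediction to about 2 mm (plate end at columns 266-268, rows 195-284). Now I descend and push.

>>> carry_out:
  targets:
    - {"hand": -1, "travel": [0, 0, -4]}
    - {"hand": -1, "travel": [0, 0, -8]}
    - {"hand": -1, "travel": [0, 0, -11]}
    - {"hand": -1, "travel": [0, 0, -11]}
    - {"hand": -1, "travel": [0, 1, -11]}
    - {"hand": -1, "travel": [0, 1.8, -11]}
    - {"hand": -1, "travel": [0, 2.4, -11]}
    - {"hand": -1, "travel": [0, 3.0, -11]}
    - {"hand": -1, "travel": [0, 3.6, -11]}
    - {"hand": -1, "travel": [0, 4.2, -11]}
    - {"hand": -1, "travel": [0, 4.2, -11]}

```text
invalid input at $.targets[0]: expected keys hand, travel, turn
```

>>> carry_out:
  targets:
    - {"hand": -1, "travel": [0, 0, -4], "turn": [0, 0, 0]}
    - {"hand": -1, "travel": [0, 0, -8], "turn": [0, 0, 0]}
    - {"hand": -1, "travel": [0, 0, -11], "turn": [0, 0, 0]}
    - {"hand": -1, "travel": [0, 0, -11], "turn": [0, 0, 0]}
    - {"hand": -1, "travel": [0, 1, -11], "turn": [0, 0, 0]}
    - {"hand": -1, "travel": [0, 1.8, -11], "turn": [0, 0, 0]}
    - {"hand": -1, "travel": [0, 2.4, -11], "turn": [0, 0, 0]}
    - {"hand": -1, "travel": [0, 3.0, -11], "turn": [0, 0, 0]}
    - {"hand": -1, "travel": [0, 3.6, -11], "turn": [0, 0, 0]}
    - {"hand": -1, "travel": [0, 4.2, -11], "turn": [0, 0, 0]}
    - {"hand": -1, "travel": [0, 4.2, -11], "turn": [0, 0, 0]}

```text
time: 3.02
position: [612.4, -12.9, 21.8]
tool_rot: [1.0, 0.006, 0.001, 0.0]
ft_force: [0.1, -2.4, 1.7]
grip_width: -0.002
grasp_force: 1.1
```

>>> carry_out:
  targets:
    - {"hand": -1, "travel": [0, 0.5, 0], "turn": [0, 0, 0]}
    - {"hand": -1, "travel": [0, 0.9, 0], "turn": [0, 0, 0]}
    - {"hand": -1, "travel": [0, 1.3, 0], "turn": [0, 0, 0]}
    - {"hand": -1, "travel": [0, 1.6, 0], "turn": [0, 0, 0]}
    - {"hand": -1, "travel": [0, 1.6, 0], "turn": [0, 0, 0]}

```text
time: 3.65
position: [612.3, 2.5, 21.8]
tool_rot: [1.0, 0.006, 0.0, 0.0]
ft_force: [-0.0, -5.5, 2.4]
grip_width: 0.001
grasp_force: 2.2
```

```bash
python3 - <<'E'
from h import *
s=bot.observe();print(s['position'],s['ft_force'])
c=cam('top','top2.png');im=c['image']
d=cv2.resize(im[170:320,190:390],(800,600),interpolation=cv2.INTER_CUBIC);cv2.imwrite('pics/crop2.png',d[:,:,::-1])
E
```

```text
[612.33150877   2.51535102  21.75789848] [-0.0368341  -5.47981316  2.41586718]
```

View pics/crop2.png

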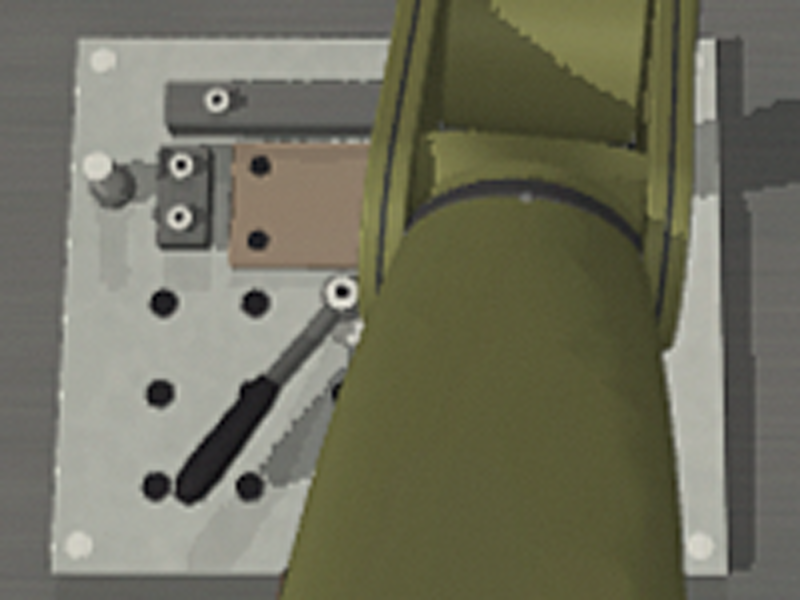

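The plate has moved about 24 mm and still stays parallel, with about 10 mm left to the stop (plate end at column 232, stop at 211 in the crop).

>>> carry_out:
  targets:
    - {"hand": -1, "travel": [0, 0.4, 0], "turn": [0, 0, 0]}
    - {"hand": -1, "travel": [0, 0.8, 0], "turn": [0, 0, 0]}
    - {"hand": -1, "travel": [0, 1.1, 0], "turn": [0, 0, 0]}
    - {"hand": -1, "travel": [0, 1.3, 0], "turn": [0, 0, 0]}
    - {"hand": -1, "travel": [0, 1.3, 0], "turn": [0, 0, 0]}

```text
time: 4.32
position: [612.3, 13.4, 21.7]
tool_rot: [1.0, 0.006, 0.0, 0.002]
ft_force: [0.5, -12.3, 2.9]
grip_width: -0.001
grasp_force: 6.2
```

>>> carry_out:
  targets:
    - {"hand": -1, "travel": [0, 0.3, 0], "turn": [0, 0, 0]}
    - {"hand": -1, "travel": [0, 0.5, 0], "turn": [0, 0, 0]}
    - {"hand": -1, "travel": [0, 0.5, 0], "turn": [0, 0, 0]}
    - {"hand": -1, "travel": [0, 0.5, 0], "turn": [0, 0, 0]}

```text
time: 4.82
position: [612.4, 13.8, 21.8]
tool_rot: [1.0, 0.007, 0.0, 0.006]
ft_force: [-0.7, -27.8, 2.9]
grip_width: 0.0
grasp_force: 13.7
```

The plate is firmly butted: force is up to 28 N with no motion. Next I back off, rise, and go behind the lever with the tool's flat side tangential.

>>> carry_out:
  targets:
    - {"hand": -1, "travel": [0, -2, 0], "turn": [0, 0, 0]}
    - {"hand": -1, "travel": [0, -4, 0], "turn": [0, 0, 0]}
    - {"hand": -1, "travel": [0, -4, 6], "turn": [0, 0, 0]}
    - {"hand": -1, "travel": [0, -4, 12], "turn": [0, 0, 0]}
    - {"hand": -1, "travel": [-3, 1, 12], "turn": [0, 0, 9]}
    - {"hand": -1, "travel": [-6, 6, 12], "turn": [0, 0, 18]}
    - {"hand": -1, "travel": [-9, 11, 12], "turn": [0, 0, 27]}
    - {"hand": -1, "travel": [-11.7, 16.9, 12], "turn": [0, 0, 36]}
    - {"hand": -1, "travel": [-11.7, 16.9, 12], "turn": [0, 0, 36]}
    - {"hand": -1, "travel": [-11.7, 16.9, 12], "turn": [0, 0, 36]}
    - {"hand": -1, "travel": [-11.7, 16.9, 12], "turn": [0, 0, 36]}

```text
time: 6.2
position: [495.5, 189.0, 141.2]
tool_rot: [0.95, 0.314, -0.0, -0.0]
ft_force: [-0.4, -0.6, -0.7]
grip_width: -0.0
grasp_force: 0.0
```

```bash
python3 - <<'E'
from h import *
from scipy.spatial.transform import Rotation as Ro
s=bot.observe();c=cam('wrist','w2.png')
T=np.eye(4);T[:3,:3]=Ro.from_quat(s['tool_rot']).as_matrix();T[:3,3]=s['position'];C=np.linalg.inv(T@np.array(c['hand_eye']))
c['rvec']=cv2.Rodrigues(C[:3,:3])[0];c['tvec']=C[:3,3];np.save('pics/w2.png.npy',c,allow_pickle=True)
print(s['position'],s['joints'],Ro.from_quat(s['tool_rot']).as_matrix()[:,0])
p=np.array([556.8,105.5]);t=np.radians(145.7)
print(proj(c,[[*(p+r*np.array([np.cos(t),np.sin(t)])),51] for r in(60,105,138)]),proj(c,[[495.1,190.4,41]]))
c=cam('scene','s2.png')
E
```

```text
[495.45191824 189.0112493  141.18108401] [ 2.63162341e-01 -6.67975932e-02  2.00162128e+00  7.55852959e-05
  1.20701542e+00  1.19579468e+00] [ 8.03206862e-01  5.95700173e-01 -2.03455703e-04]
[[380.85436385 278.9767003 ]
 [321.0230064  298.04335619]
 [278.35225962 311.64138372]] [[313.11209563 247.14125873]]
```

View pics/w2.png

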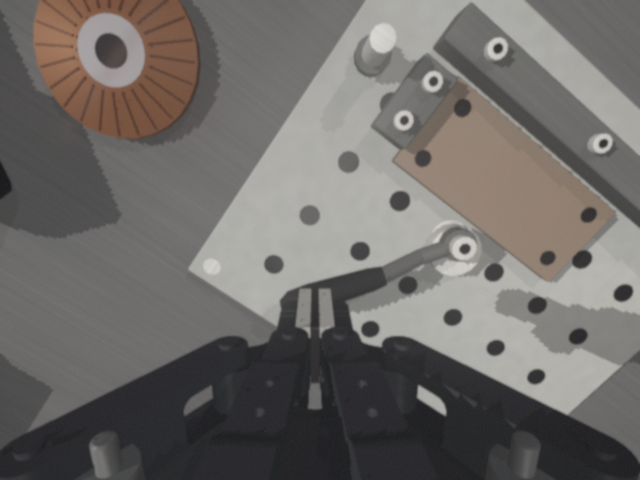

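The plate's end now sits against the stop (around (400,150)). The lever runs from (455,250) to (290,300), as predicted, and the tip stands behind it. I compute the arc numbers.

```bash
python3 -c "
import numpy as np
for f in range(126,237,3):
  a,b=np.radians([f,126]);print(f,f-126,np.round(10.5*np.array([np.cos(a)-np.cos(b),np.sin(a)-np.sin(b)]),2))"
```

```text
126 0 [0. 0.]
129 3 [-0.44 -0.33]
132 6 [-0.85 -0.69]
135 9 [-1.25 -1.07]
138 12 [-1.63 -1.47]
141 15 [-1.99 -1.89]
144 18 [-2.32 -2.32]
147 21 [-2.63 -2.78]
150 24 [-2.92 -3.24]
153 27 [-3.18 -3.73]
156 30 [-3.42 -4.22]
159 33 [-3.63 -4.73]
162 36 [-3.81 -5.25]
165 39 [-3.97 -5.78]
168 42 [-4.1  -6.31]
171 45 [-4.2  -6.85]
174 48 [-4.27 -7.4 ]
177 51 [-4.31 -7.95]
180 54 [-4.33 -8.49]
183 57 [-4.31 -9.04]
186 60 [-4.27 -9.59]
189 63 [ -4.2  -10.14]
192 66 [ -4.1  -10.68]
195 69 [ -3.97 -11.21]
198 72 [ -3.81 -11.74]
201 75 [ -3.63 -12.26]
204 78 [ -3.42 -12.77]
207 81 [ -3.18 -13.26]
210 84 [ -2.92 -13.74]
213 87 [ -2.63 -14.21]
216 90 [ -2.32 -14.67]
219 93 [ -1.99 -15.1 ]
222 96 [ -1.63 -15.52]
225 99 [ -1.25 -15.92]
228 102 [ -0.85 -16.3 ]
231 105 [ -0.44 -16.65]
234 108 [ -0.   -16.99]
```

>>> carry_out:
  targets:
    - {"hand": -1, "travel": [0, 0, -4], "turn": [0, 0, 0]}
    - {"hand": -1, "travel": [0, 0, -8], "turn": [0, 0, 0]}
    - {"hand": -1, "travel": [0, 0, -10.8], "turn": [0, 0, 0]}
    - {"hand": -1, "travel": [0, 0, -10.8], "turn": [0, 0, 0]}
    - {"hand": -1, "travel": [0, 0, -10.8], "turn": [0, 0, 0]}

```text
time: 6.92
position: [496.1, 189.8, 34.5]
tool_rot: [0.949, 0.314, 0.001, 0.0]
ft_force: [0.4, 0.1, 0.2]
grip_width: -0.0
grasp_force: 0.0
```

Clear of everything, so I start the arc.

>>> carry_out:
  targets:
    - {"hand": -1, "travel": [-0.44, -0.33, 0], "turn": [0, 0, 3]}
    - {"hand": -1, "travel": [-0.85, -0.69, 0], "turn": [0, 0, 6]}
    - {"hand": -1, "travel": [-1.25, -1.07, 0], "turn": [0, 0, 9]}
    - {"hand": -1, "travel": [-1.63, -1.47, 0], "turn": [0, 0, 12]}
    - {"hand": -1, "travel": [-1.99, -1.89, 0], "turn": [0, 0, 15]}
    - {"hand": -1, "travel": [-2.32, -2.32, 0], "turn": [0, 0, 18]}
    - {"hand": -1, "travel": [-2.63, -2.78, 0], "turn": [0, 0, 21]}
    - {"hand": -1, "travel": [-2.92, -3.24, 0], "turn": [0, 0, 24]}
    - {"hand": -1, "travel": [-3.18, -3.73, 0], "turn": [0, 0, 27]}
    - {"hand": -1, "travel": [-3.42, -4.22, 0], "turn": [0, 0, 30]}

```text
time: 8.18
position: [462.5, 148.6, 35.7]
tool_rot: [0.835, 0.55, 0.003, 0.0]
ft_force: [-0.8, 3.4, -0.4]
grip_width: 0.004
grasp_force: 1.5
```

>>> carry_out:
  targets:
    - {"hand": -1, "travel": [-0.21, -0.51, 0], "turn": [0, 0, 3]}
    - {"hand": -1, "travel": [-0.39, -1.03, 0], "turn": [0, 0, 6]}
    - {"hand": -1, "travel": [-0.55, -1.56, 0], "turn": [0, 0, 9]}
    - {"hand": -1, "travel": [-0.68, -2.09, 0], "turn": [0, 0, 12]}
    - {"hand": -1, "travel": [-0.78, -2.63, 0], "turn": [0, 0, 15]}
    - {"hand": -1, "travel": [-0.85, -3.18, 0], "turn": [0, 0, 18]}
    - {"hand": -1, "travel": [-0.89, -3.73, 0], "turn": [0, 0, 21]}
    - {"hand": -1, "travel": [-0.91, -4.27, 0], "turn": [0, 0, 24]}
    - {"hand": -1, "travel": [-0.89, -4.82, 0], "turn": [0, 0, 27]}
    - {"hand": -1, "travel": [-0.85, -5.37, 0], "turn": [0, 0, 30]}

```text
time: 9.43
position: [453.1, 94.8, 35.5]
tool_rot: [0.664, 0.747, 0.001, -0.0]
ft_force: [-3.6, 4.1, 2.1]
grip_width: -0.002
grasp_force: 2.2
```

>>> carry_out:
  targets:
    - {"hand": -1, "travel": [0.07, -0.55, 0], "turn": [0, 0, 3]}
    - {"hand": -1, "travel": [0.17, -1.09, 0], "turn": [0, 0, 6]}
    - {"hand": -1, "travel": [0.3, -1.62, 0], "turn": [0, 0, 9]}
    - {"hand": -1, "travel": [0.46, -2.15, 0], "turn": [0, 0, 12]}
    - {"hand": -1, "travel": [0.64, -2.67, 0], "turn": [0, 0, 15]}
    - {"hand": -1, "travel": [0.85, -3.18, 0], "turn": [0, 0, 18]}
    - {"hand": -1, "travel": [0.85, -3.18, 0], "turn": [0, 0, 18]}

```text
time: 10.3
position: [461.7, 62.3, 35.0]
tool_rot: [0.54, 0.842, 0.001, 0.001]
ft_force: [-2.3, 2.3, 1.9]
grip_width: -0.0
grasp_force: 1.2
```

>>> carry_out:
  targets:
    - {"hand": -1, "travel": [0.24, -0.49, 0], "turn": [0, 0, 3]}
    - {"hand": -1, "travel": [0.5, -0.97, 0], "turn": [0, 0, 6]}
    - {"hand": -1, "travel": [0.79, -1.44, 0], "turn": [0, 0, 9]}
    - {"hand": -1, "travel": [0.79, -1.44, 0], "turn": [0, 0, 9]}
    - {"hand": -1, "travel": [0.79, -1.44, 0], "turn": [0, 0, 9]}

```text
time: 10.92
position: [468.3, 49.1, 34.6]
tool_rot: [0.473, 0.881, 0.001, -0.001]
ft_force: [-6.1, 6.7, 6.3]
grip_width: -0.007
grasp_force: 4.4
```

>>> carry_out:
  targets:
    - {"hand": -1, "travel": [0.31, -0.46, 0], "turn": [0, 0, 3]}
    - {"hand": -1, "travel": [0.64, -0.89, 0], "turn": [0, 0, 6]}
    - {"hand": -1, "travel": [0.64, -0.89, 0], "turn": [0, 0, 6]}
    - {"hand": -1, "travel": [0.64, -0.89, 0], "turn": [0, 0, 6]}

```text
time: 11.42
position: [473.3, 41.2, 34.3]
tool_rot: [0.426, 0.905, 0.001, -0.003]
ft_force: [-11.6, 10.5, 10.0]
grip_width: 0.001
grasp_force: 7.4
```

```bash
python3 - <<'E'
from h import *
c=cam('scene','s3.png');im=c['image']
d=cv2.resize(im[200:360,200:440],(800,533),interpolation=cv2.INTER_CUBIC);cv2.imwrite('pics/crop3.png',d[:,:,::-1])
E
```

```text
(no output)
```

View pics/crop3.png

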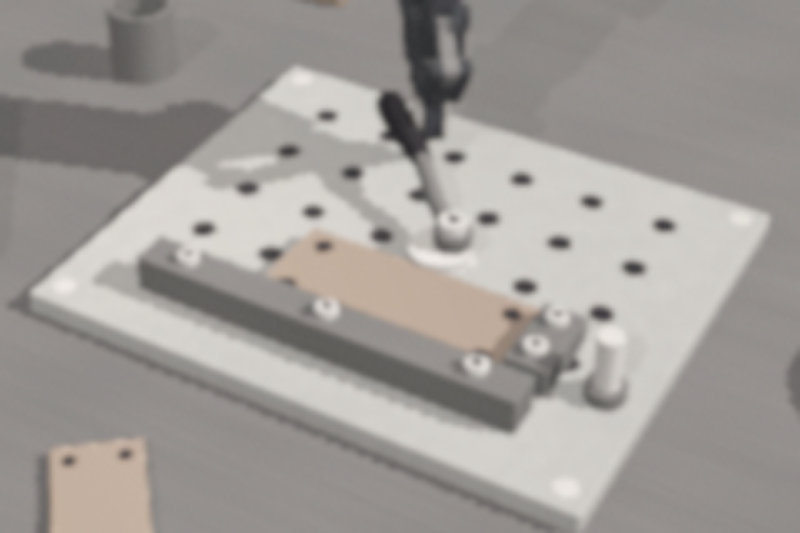

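The lever is swung well round with the cam on the plate, and about 16 N acts on the handle. I give it one small extra push, then back off along the arc and rise.

>>> carry_out:
  targets:
    - {"hand": -1, "travel": [0.3, -0.35, 0], "turn": [0, 0, 2]}
    - {"hand": -1, "travel": [0.3, -0.35, 0], "turn": [0, 0, 2]}
    - {"hand": -1, "travel": [0.3, -0.35, 0], "turn": [0, 0, 2]}

```text
time: 11.85
position: [474.4, 39.3, 34.2]
tool_rot: [0.41, 0.912, 0.001, -0.006]
ft_force: [-19.6, 16.6, 16.6]
grip_width: 0.002
grasp_force: 12.7
```

>>> carry_out:
  targets:
    - {"hand": -1, "travel": [-1.2, 1.6, 0], "turn": [0, 0, 0]}
    - {"hand": -1, "travel": [-2.8, 3.6, 0], "turn": [0, 0, 0]}
    - {"hand": -1, "travel": [-4, 5, 0], "turn": [0, 0, 0]}
    - {"hand": -1, "travel": [-4, 5, 5], "turn": [0, 0, 0]}
    - {"hand": -1, "travel": [-4, 5, 11], "turn": [0, 0, 0]}
    - {"hand": -1, "travel": [-6, 10, 16], "turn": [0, 0, 0]}
    - {"hand": -1, "travel": [-8, 15, 18], "turn": [0, 0, 0]}
    - {"hand": -1, "travel": [-9, 20, 18], "turn": [0, 0, 0]}
    - {"hand": -1, "travel": [-9, 24, 18], "turn": [0, 0, 0]}
    - {"hand": -1, "travel": [-9, 24, 18], "turn": [0, 0, 0]}

```text
time: 13.1
position: [387.7, 277.7, 214.0]
tool_rot: [0.408, 0.913, 0.001, 0.001]
ft_force: [0.8, -0.0, 0.8]
grip_width: 0.003
grasp_force: 0.0
```

```bash
python3 - <<'E'
from h import *
s=bot.observe();print(s['position'],s['ft_force'])
c=cam('top','top4.png');im=c['image']
d=cv2.resize(im[170:320,190:390],(800,600),interpolation=cv2.INTER_CUBIC);cv2.imwrite('pics/crop4.png',d[:,:,::-1])
E
```

```text
[387.6567904  277.68672924 213.99138068] [ 0.82942406 -0.01638826  0.8489386 ]
```

View pics/crop4.png

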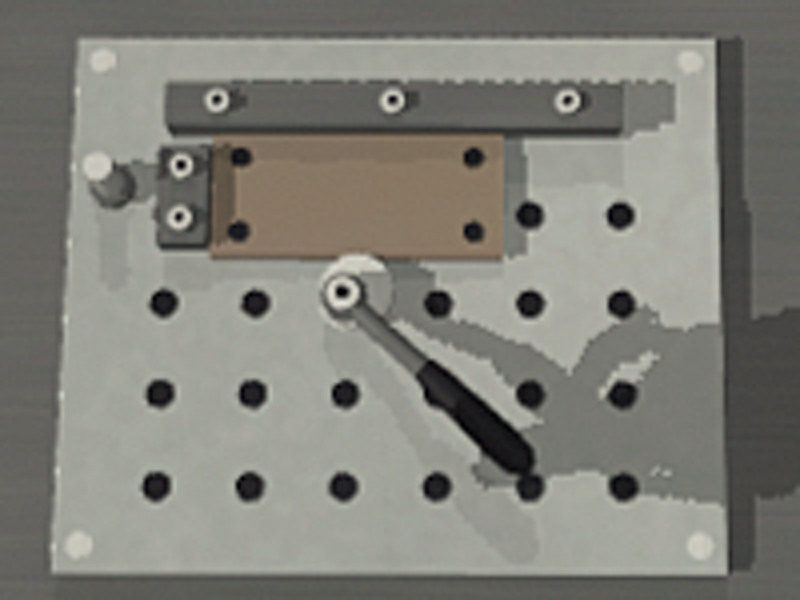

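The plate is tight on the fence (row 135) and the stop (column 211), and square. The lever stays round at about 1.75 rad, with the cam on the plate at (357,258).

```bash
python3 -c "
from station import bot
print(bot.finish_job())"
```

```text
the job is handed in; nothing more can be done
None
```

The job is handed in, with no verdict shown: in the last picture the base plate is tight against the end stop and fence, the cam lever stays locked at about 1.75 rad, and the arm is clear.

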